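# Rock a jammed T-stake out of its stake holder

## Robot

A 6-joint arm with a two-finger parallel gripper is mounted at the origin on the work surface. World frame = base frame: x ahead of the robot, y to its left, z up, the work surface at z = 0. Lengths are in m, angles in degrees, forces in N, time in s.
With the tool pointing down it reaches from about 0.25 to 0.725 m from the base axis. Payload 9.7 kg.
Tool frame: the origin (TCP) lies at the very end of the fingers, on their centre line; the grasp point (between the pads) lies grasp_offset behind it (grasp_offset is the distance from the TCP to the grasp point, in m); z points along the fingers, y is the line along which they close (so a half turn about z gives the same grasp; the last joint's range is limited). The gripper opens to 85 mm and grips with 20 to 120 N. Pads are 22 mm wide; open, the fingers measure 114 mm over their backs; the gripper's body (76 mm by 85 mm) begins 54 mm behind the grasp point. The pads swing forward as they close: fully open they stand 13 mm farther back than shut.
Start: joints at [-71.219, 4.979, 10.078, 95.1, 0, 90], TCP at [0.177, -0.521, 0.231] pointing down, gripper open.
Joint ranges: [-179.16, 179.16], [-48.56, 103.87], [-65.8, 70.77], [-126.05, 130.52], [-82.76, 87.17], [-180, 180]. Speed limits (degrees/s): [127.2, 127.2, 147.25, 180, 180, 180].

## Interface

Orientations are given as [roll, pitch, yaw] about the fixed x, y, z axes, in that order (R = Rz(yaw) Ry(pitch) Rx(roll)).
In Python, from workcell import get_obs, camera, calibration, job_done, recognise, cut_out, mark_of, grasp_offset gives the robot as it stands.
- The arm moves only by the tool servo_tool, never from a script. Its argument "moves" is a list of rows, each a list of 3 entries, a list of its own where there are three numbers: the turn, a rotation vector about the tool's x, y, z in degrees, then the shift along the tool's x, y, z in m, then the opening in per cent of the stroke, from 0 (shut) to 100 (fully open). In form: [[[ax, ay, az], [x, y, z], claw], ...]. A call has 1 to 12 rows; each row shifts and turns the commanded pose from where the row before left it, along the tool's axes as they then stand; what a row does not reach is not made up. A row lasts 1/10 s, in which the tool goes at most 50 mm and 8.59 degrees, less where a joint would pass 70% of its speed; a pose out of reach is approached as far as the arm can. A call is refused whole if a number of a shift passes 0.05 or a number of a turn 8.59, either way. A call with a gripper value outside its range is refused whole. The fingers move at their own pace and stop on an object; "force" is the grip in N (left out, the last holds). Time passes only in rows, so rows that do not move let the fingers close. It gives the time, the measured TCP pose, the force, the opening and the grip force at its end, in the units of the state.
- get_obs(): the state, without advancing time (a new reading comes with each control period).
- camera(name): name is "side" or "top" or "wrist"; returns (picture, depth): 480x640x3 uint8, red, green, blue; 480x640 float32, m along the optical axis (not along the pixel's ray), 0 where there is no reading.
- calibration(name): a dict with "camera_matrix" (3x3 intrinsics, pixels), "R" (3x3) and "t" (3): a world point X has camera coordinates R X + t. Camera axes: x right, y down, z forward; pixel columns grow to the right and rows downward; lengths in m; the calibration is good to about 2 mm. A picture is of the moment at which its call begins: read the wrist's pose just before it. calibration takes no time and is no camera call; for the wrist camera it gives the pose at the moment of the call.
- job_done(): hands the job in; it is judged then, once.
Trained networks look in the newest picture that a camera, given by its name, has taken for a name from the list of things; names that differ only in an ending like _2 or _b are one class to them, and where a whole thing is asked for, a point or a joint stands for the part that bears it (a point fixed in the world has none). Each returns a list of dicts, best first, with "score" (0 to 1); they miss things now and then, are a little off and sometimes report something else, mostly with a low value. They report only what shows in the picture. A call takes as long as a camera call. They do not tell look-alikes from the thing itself.
- recognise(name, camera): "xyz" ([x, y, z] in m, in the coordinates of the camera as it stood for that picture, good to about 4 mm: the middle of the surface that is visible of it).
- cut_out(name, camera): "mask" (480x640 bool, what is visible of it).
- mark_of(name, camera): "xyz" ([x, y, z] in m, in the coordinates of the camera as it stood for that picture, good to about 4 mm: a listed point, or the origin of a listed thing).
The state is a dict: "time": time; "q": joint angles; "qd": joint speeds; "joint_efforts": joint torques, N m; "ee_pos": TCP position; "tcp_rot": TCP orientation; "wrist_force": force on the tool from outside, world axes, zero at the start; "torque": the same for the moment, N m; "opening": finger opening in m; "grasp_force": force on a finger pad.
Only numpy, scipy, OpenCV 4.12 (cv2) and the standard library are available. Lean on these libraries where they do the work, as an engineer would, in place of code of your own. Each camera call takes 0.05 s, during which the arm holds its last target. There are 200 camera calls.

## Task

The forging stake's tang is jammed in the socket of the iron stake holder, which only stands on the bench. Grip the stake by its head and rock it side to side, across its horn, easing it up a little with each swing until it comes free, without dragging the holder about or lifting it off the bench, and without disturbing the bowl, hammer or brush pot. Finish still holding the stake upright and still, just clear above its socket - the foot of the tang a finger's breadth or two over the holder.

Things in the scene. Friction and masses are not known exactly. Their poses are not given: they have to be found in the camera images.
- stake: bare-steel T-stake, 0.75 kg, jammed upright in the holder. Origin: centre of the foot of its tang; z up the tang, x along the horn. Going up: tip 16.5 (x) x 20 (y) mm to z 9; tang 20 x 24 mm to z 70; shoulder 34 x 30 mm at z 42-50; head z 70-100, its middle 48 (x) x 30 (y) mm with flat upright sides facing +y and -y; round horn out to x -75, flat heel 27 wide out to x +49
- stake_grip (a point): centre of the stake's head, 85 mm above the foot of the tang, axes as the stake's; grip here across the 30 mm, fingers closing along y; grip it with 50 to 70 N (near 100 N the head creeps in the fingers while rocking). At the start it is 97 mm above the bench, 71 mm above rock_point
- holder: cast-iron stake holder, 1.75 kg, standing loose on the bench: flange 126 (x) x 130 (y) x 12 mm, boss 56 x 66 mm rising to z 44. Origin: centre of its underside. Stake and holder start upright with the same axes and centre, the tang's foot 12 mm above the bench, 32 mm deep in the socket. The socket grips the tang's +x and -x faces with about 26 N of friction: a straight pull lifts the holder too
- socket (a point): centre of the socket's mouth, on top of the boss, 44 mm above the holder's underside, axes as the holder's; mouth 23 (x) x 31 (y) mm
- bowl: bystander: terracotta bowl, 140 mm wide, 65 high, origin under its centre
- hammer: bystander: hammer lying on the bench, 240 mm long, wooden handle towards its -x
- brush_pot: bystander: white pot 80 mm wide, 85 high, with brushes up to 200 mm high, origin under its centre
- rock_point (a point): point in the socket, 26 mm above the holder's underside, about which the stake rocks, turning about the holder's x axis: 3.5 mm of play beside the tang (+y and -y) lets it lean some 0.15 rad (8 deg) each way. As it swings, one edge sticks, the other rises: under a light upward pull (5 to 12 N) each full swing lets it rise 1 to 2 mm; after some 12 mm the grip is off and it lifts out
Not all that is in view belongs to the job. Leave any orange or pink look-alike of the stake alone.

How it is judged (in metres and radians):
On the way, in this order (a step that is already met when the one before it is completed fails the run):
1. the held stake leans 3 deg or more to one side (+y of the holder), its tang still in the socket (y of stake_grip in the frame of holder above 0.002 m and angle between stake's own z axis and vertical above 0.05 rad and z of stake in the frame of socket below -0.002 m and contact force between the fingers and stake above 1 N), for 0.02 s.
2. then it leans 3 deg or more to the other side, its tang still in the socket (y of stake_grip in the frame of holder below -0.002 m and angle between stake's own z axis and vertical above 0.05 rad and z of stake in the frame of socket below -0.002 m and contact force between the fingers and stake above 1 N), for 0.02 s.
At the end, for the whole second after the job is handed in: fingers hold the stake still, within 11 deg of upright, tang's foot 4 to 60 mm above the socket's mouth and within 30 mm of its centre, touching nothing else; holder flat on the bench within 30 mm of its start; bowl, hammer, brush pot within 20 mm of theirs (z of stake in the frame of socket between 0.004 and 0.06 m and horizontal distance between stake and socket below 0.03 m and angle between stake's own z axis and vertical below 0.2 rad and contact force between the fingers and stake above 2 N and contact force between stake and holder below 0.2 N and linear speed of stake below 0.03 m/s and height (world z) of holder below 0.004 m and angle between holder's own z axis and vertical below 0.05 rad and distance of holder from where it was at the start of the episode below 0.03 m and distance of each of bowl, hammer, brush_pot from where it was at the start of the episode below 0.02 m); the arm keeps its last pose, push and grip.
It fails at once if the holder is lifted off the bench (its underside's centre more than 6 mm up) or tipped by more than 7 deg (height (world z) of holder above 0.006 m or angle between holder's own z axis and vertical above 0.12 rad).
It fails at once if the holder is dragged more than 30 mm (distance of holder from where it was at the start of the episode above 0.03 m).
It fails at once if the bowl, hammer or brush pot is moved more than 20 mm (distance of any of bowl, hammer, brush_pot from where it was at the start of the episode above 0.02 m).
It also fails if it takes over 58 s, if anything falls off the work surface, if the arm or the gripper's body presses on something with over 40 N, if the wrist force passes 120 N, or if a joint passes its speed limit or range.

## Working session

There is one attempt and no reset: what is moved stays moved. The work goes in short steps, Python scripts to look and compute and a tool call to move; the robot and the scene stay as the last step left them, time stands still between calls to the robot, and variables do not carry over. Pictures are saved under pics/ and viewed, at most 10 in all, crops included, and the job is handed in when it is done.

Besides the shell and the picture viewer there is one more tool, called after ">>>" as a command line: name --argument value ..., lists and objects as JSON in quotes. servo_tool: Moves the arm, as the interface text tells. Its arguments: {"type":"object","properties":{"moves":{"type":"array"},"force":{"type":"number"}},"required":["moves"]}

```bash
mkdir -p pics; cat > h.py <<'E'
from workcell import *
import numpy as np, cv2
def w(p,c):
    k=calibration(c); return np.array(k["R"]).T@(np.array(p)-np.array(k["t"]))
def pix(X,c):
    k=calibration(c); q=np.array(k["camera_matrix"])@(np.array(k["R"])@np.array(X)+np.array(k["t"])); return (q[:2]/q[2]).round()
E
python3 - <<'E'
from h import *
print(grasp_offset, get_obs())
P=[]
for c in ["side","top"]:
    im,d=camera(c); P.append(im)
    for n in ["stake","stake_grip","holder","socket"]:
        for r in mark_of(n,c)[:3]:
            X=w(r["xyz"],c); print(c,n,round(r["score"],2),X.round(3),pix(X,c))
cv2.imwrite("pics/a.png",cv2.resize(np.vstack(P),(600,900))[:, :, ::-1][:,:]) 
cv2.imwrite("pics/a.png",cv2.resize(np.hstack(P),(800,300))[:,:,::-1])
cv2.imwrite("pics/top.png",P[1][:,:,::-1])
E
```

```text
0.0187 {'time': 0.0, 'q': array([-7.12168597e+01,  5.01165581e+00,  1.00316892e+01,  9.51002158e+01,
        2.28244771e-04,  9.00019512e+01]), 'qd': array([ 0.04744448, -0.01810041,  0.01169476, -0.00161465,  0.07519485,
       -0.00494847]), 'joint_efforts': array([-5.68423347e-04, -5.20388746e+01,  4.64803147e+01,  1.65205181e-02,
       -6.27136001e-05, -3.36587355e-06]), 'ee_pos': array([ 0.17701335, -0.52047175,  0.23055299]), 'tcp_rot': array([-1.79919818e+02, -2.25513981e-04,  1.87811889e+01]), 'wrist_force': array([-0.15824867, -0.16959298,  0.42229737]), 'torque': array([-0.04397088, -0.00229447,  0.04785296]), 'grasp_force': 0.0, 'opening': 0.08534247937794497}
side stake 0.82 [ 0.349  0.188 -0.   ] [433. 343.]
side stake 0.73 [0.364 0.021 0.002] [417. 270.]
side stake 0.63 [ 0.61  -0.124 -0.004] [299. 217.]
side stake_grip 0.98 [ 0.611 -0.123  0.087] [296. 187.]
side stake_grip 0.76 [0.361 0.013 0.087] [424. 238.]
side stake_grip 0.71 [0.35  0.19  0.085] [439. 317.]
side holder 0.73 [0.552 0.058 0.008] [322. 280.]
side holder 0.57 [0.549 0.061 0.002] [324. 284.]
side socket 0.97 [0.55  0.057 0.042] [323. 269.]
top stake 0.92 [0.346 0.189 0.002] [236. 348.]
top stake 0.81 [ 0.725 -0.009  0.004] [337. 165.]
top stake 0.7 [ 0.605 -0.127 -0.   ] [393. 225.]
top stake_grip 0.86 [0.364 0.014 0.089] [321. 348.]
top stake_grip 0.73 [0.55  0.056 0.1  ] [301. 247.]
top stake_grip 0.72 [ 0.606 -0.128  0.086] [400. 220.]
top holder 0.55 [ 0.552  0.059 -0.002] [302. 249.]
top socket 0.84 [0.551 0.061 0.043] [300. 248.]
```

View pics/a.png

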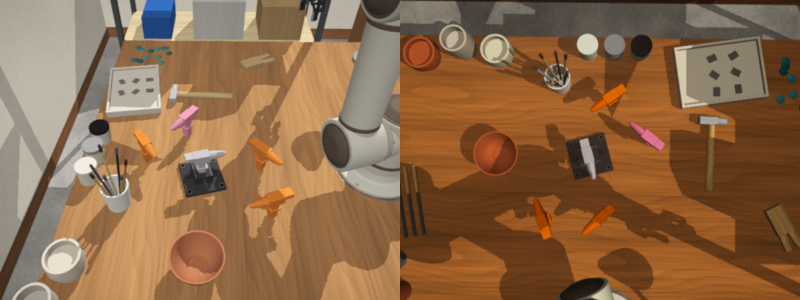

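View pics/top.png

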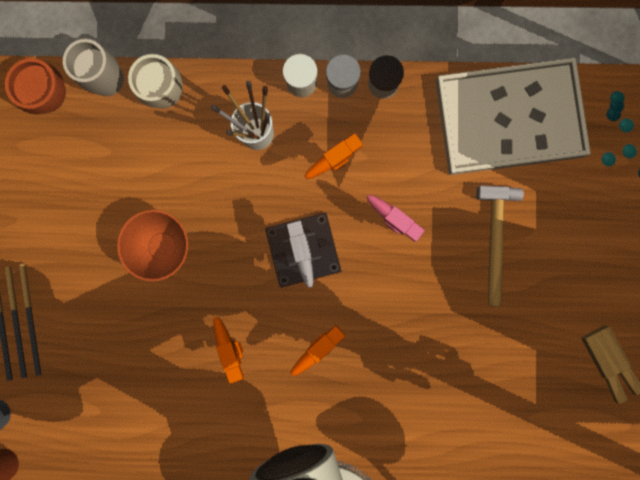

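Candidates (top view): orange stakes at (335,157), (228,350) and (317,350), a pink one at (397,217), and the bare-steel one in the black holder at (303,247). I choose the steel one, with its horn pointing down in the image and its heel up. Next is a close crop and the yaw.

```bash
python3 - <<'E'
from h import *
im,d=camera("top"); k=calibration("top"); K=np.array(k["camera_matrix"])
v,u=np.mgrid[0:480,0:640]
C=np.stack([(u-K[0,2])/K[0,0]*d,(v-K[1,2])/K[1,1]*d,d],-1)
W=(C-np.array(k["t"]))@np.array(k["R"])
near=(np.hypot(W[...,0]-.55,W[...,1]-.058)<.12)&(d>0)
m=near&(W[...,2]>.075)&(W[...,2]<.13)
p=W[m]; print(m.sum(),p.mean(0),np.percentile(p[:,2],[10,50,95]))
r=cv2.minAreaRect((p[:,:2]*1000).astype(np.float32)); print("head",r)
_,_,vt=np.linalg.svd(p[:,:2]-p[:,:2].mean(0),full_matrices=False); print(np.degrees(np.arctan2(vt[0,1],vt[0,0])))
f=near&(W[...,2]>.007)&(W[...,2]<.02)
r=cv2.minAreaRect((W[f][:,:2]*1000).astype(np.float32)); print("flange",r,cv2.boxPoints(r))
cv2.imwrite("pics/crop.png",cv2.resize(im[190:310,230:390,::-1],(640,480),interpolation=2))
E
```

```text
943 [0.54218104 0.05520891 0.11049683] [0.10426095 0.11165124 0.11537049]
head ((536.951171875, 54.091644287109375), (123.18643951416016, 29.965415954589844), 15.789517402648926)
-164.40228793480705
flange ((554.1622924804688, 78.87489318847656), (146.28634643554688, 191.85733032226562), 15.612449645996094) [[457.9006    151.57924  ]
 [509.535     -33.199352 ]
 [650.42395     6.1705475]
 [598.78955   190.94914  ]]
```

View pics/crop.png

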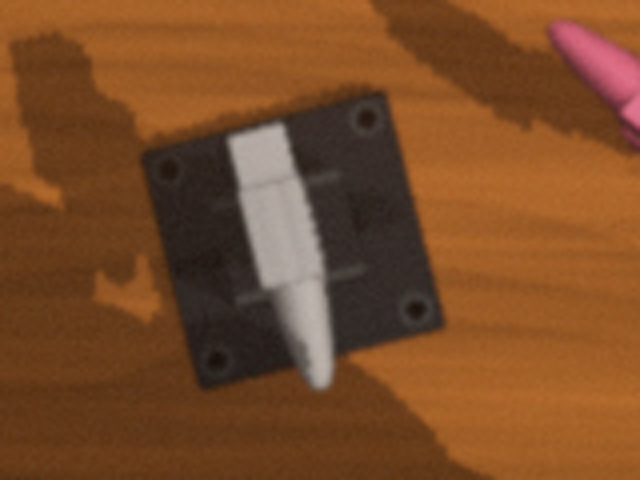

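The crop confirms it: bare-steel stake in the black holder, heel at crop (262,150), horn tip at (320,385). The holder yaw is about 15.7°, with its centre at about (0.5495, 0.0576). I'll move above it.

>>> servo_tool --moves '[[[0,0,0],[0.0225,-0.0178,0],100],[[0,0,0],[0.0225,-0.0178,0],100],[[0,0,0],[0.0225,-0.0178,0],100],[[0,0,0],[0.0225,-0.0178,0],100],[[0,0,0],[0.0225,-0.0178,0],100],[[0,0,0],[0.0225,-0.0178,0],100],[[0,0,0],[0.0225,-0.0178,0],100],[[0,0,0],[0.0225,-0.0178,0],100],[[0,0,0],[0.0225,-0.0178,0],100],[[0,0,0],[0.0225,-0.0178,0],100],[[0,0,0],[0.0225,-0.0178,0],100],[[0,0,0],[0.0225,-0.0178,0],100]]' --force 60

```text
time: 1.75
ee_pos: [0.3644, -0.2305, 0.2315]
tcp_rot: [180.0, -0.0, 18.8]
wrist_force: [-0.2, 0.1, 0.2]
opening: 0.0855
grasp_force: 0.0
```

>>> servo_tool --moves '[[[0,0,0],[0.0225,-0.0178,0],100],[[0,0,0],[0.0225,-0.0178,0],100],[[0,0,0],[0.0225,-0.0178,0],100],[[0,0,0],[0.0225,-0.0178,0],100],[[0,0,0],[0.0225,-0.0178,0],100],[[0,0,0],[0.0225,-0.0178,0],100],[[0,0,0],[0.0225,-0.0178,0],100],[[0,0,0],[0.0225,-0.0178,0],100],[[0,0,0],[0.0225,-0.0178,0],100],[[0,0,0],[0.0225,-0.0178,0],100],[[0,0,3.1],[0.0225,-0.0178,0],100],[[0,0,0],[0,0,0],100]]'

```text
time: 2.95
ee_pos: [0.5363, 0.0358, 0.2306]
tcp_rot: [-180.0, 0.0, 15.7]
wrist_force: [-0.5, -0.2, -0.4]
opening: 0.0851
grasp_force: 0.0
```

```bash
python3 - <<'E'
from h import *
o=get_obs(); print(o["time"],o["ee_pos"],o["tcp_rot"],o["wrist_force"])
im,d=camera("wrist"); k=calibration("wrist"); K=np.array(k["camera_matrix"])
v,u=np.mgrid[0:480,0:640]
C=np.stack([(u-K[0,2])/K[0,0]*d,(v-K[1,2])/K[1,1]*d,d],-1)
W=(C-np.array(k["t"]))@np.array(k["R"])
m=(np.hypot(W[...,0]-.55,W[...,1]-.058)<.12)&(d>0)&(W[...,2]>.085)&(W[...,2]<.13)
p=W[m]; print(m.sum(),np.percentile(p[:,2],[10,50,95]),cv2.minAreaRect((p[:,:2]*1000).astype(np.float32)))
for n in ["stake_grip","socket"]:
    for r in mark_of(n,"wrist")[:2]: print(n,r["score"],w(r["xyz"],"wrist"))
cv2.imwrite("pics/w.png",im[:,:,::-1])
E
```

```text
2.95 [0.53632457 0.03582909 0.23055225] [-1.79963782e+02  2.14160607e-02  1.57343513e+01] [-0.46306399 -0.19201617 -0.41307891]
5312 [0.10622634 0.11231397 0.11372561] ((536.466552734375, 52.185306549072266), (123.2505874633789, 30.091941833496094), 15.732202529907227)
stake_grip 0.95 [0.54575985 0.05454778 0.09846233]
stake_grip 0.94 [0.34834057 0.18315833 0.08768026]
```

View pics/w.png

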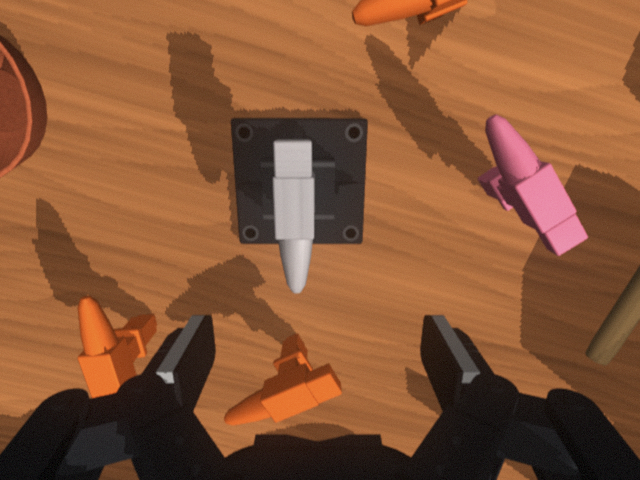

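The wrist view shows the steel stake at about (295,215), aligned with the tool. I'll centre over it and descend.

>>> servo_tool --moves '[[[0,0,0],[0.009,-0.0083,0.01],100],[[0,0,0],[0.0088,-0.0082,0.01],100],[[0,0,0],[0,0,0.017],100],[[0,0,0],[0,0,0.017],100],[[0,0,0],[0,0,0.017],100],[[0,0,0],[0,0,0.017],100],[[0,0,0],[0,0,0.017],100],[[0,0,0],[0,0,0.017],100],[[0,0,0],[0,0,0.0155],100],[[0,0,0],[0,0,0.015],100],[[0,0,0],[0,0,0],100]]' --force 60

```text
time: 4.2
ee_pos: [0.5467, 0.0542, 0.0762]
tcp_rot: [-180.0, 0.2, 15.7]
wrist_force: [-0.1, 0.5, -0.1]
opening: 0.0854
grasp_force: 0.0
```

>>> servo_tool --moves '[[[0,0,0],[0,0,0],60],[[0,0,0],[0,0,0],55],[[0,0,0],[0,0,0],50],[[0,0,0],[0,0,0],45],[[0,0,0],[0,0,0],42],[[0,0,0],[0,0,0],40]]' --force 60

```text
time: 4.8
ee_pos: [0.548, 0.055, 0.0794]
tcp_rot: [-179.9, -0.1, 15.7]
wrist_force: [-1.7, 4.9, 4.1]
opening: 0.0342
grasp_force: 2.7
```

```bash
python3 - <<'E'
from h import *
o=get_obs(); print(o)
im,d=camera("wrist"); k=calibration("wrist"); K=np.array(k["camera_matrix"])
cv2.imwrite("pics/w2.png",im[:,:,::-1])
E
```

```text
{'time': 4.8, 'q': array([ 5.67739912e+00,  4.79451816e+00, -6.91621215e+00,  7.82469337e+01,
        1.02216993e-01,  1.69969671e+02]), 'qd': array([ 0.12999192,  0.00480749, -0.10850714, -0.00545135, -0.01206284,
        0.02734558]), 'joint_efforts': array([-3.13950956e+00, -5.01651871e+01,  4.54575169e+01, -4.92945816e-01,
       -1.61265370e+00,  2.39935747e-05]), 'ee_pos': array([0.54800659, 0.05499097, 0.07937797]), 'tcp_rot': array([-1.79906719e+02, -5.94919506e-02,  1.57077176e+01]), 'wrist_force': array([-1.68602362,  4.90370779,  4.05781784]), 'torque': array([1.10764624, 0.38194655, 0.02756963]), 'grasp_force': 2.723080739378929, 'opening': 0.03418600286627117}
```

View pics/w2.png

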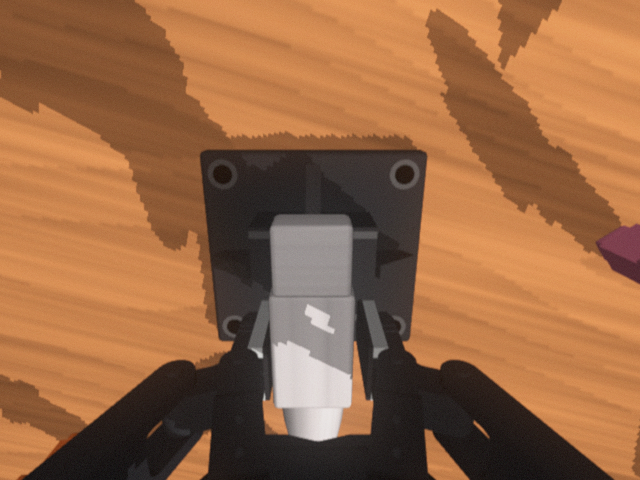

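The jaws straddle the head, and the +y finger touches first. I'll shift about 2 mm and close.

>>> servo_tool --moves '[[[0,0,0],[0,-0.002,0],40],[[0,0,0],[0,0,0],36],[[0,0,0],[0,0,0],30],[[0,0,0],[0,0,0],20],[[0,0,0],[0,0,0],0],[[0,0,0],[0,0,0],0],[[0,0,0],[0,0,0],0]]' --force 60

```text
time: 5.55
ee_pos: [0.5473, 0.0569, 0.0792]
tcp_rot: [-179.9, -0.0, 15.7]
wrist_force: [-2.0, 4.8, 3.8]
opening: 0.0292
grasp_force: 60.3
```

```bash
python3 -c "
from h import *
o=get_obs();print(o['ee_pos'],o['wrist_force'],o['torque'],o['grasp_force'],o['tcp_rot'])"
```

```text
[0.5472826  0.05686283 0.07915211] [-2.02006213  4.84827204  3.75941449] [1.27859746 0.54052068 0.00456243] 60.30085802078247 [-1.79914518e+02 -2.87984683e-02  1.57106161e+01]
```

Gripped at 60 N. First lean to +y, with a slight lift.

>>> servo_tool --moves '[[[0,0,0],[0,0,-0.001],0],[[-1.5,0,0],[0,-0.0014,0],0],[[-1.5,0,0],[0,-0.0014,0],0],[[-1.5,0,0],[0,-0.0014,0],0],[[0,0,0],[0,0,0],0]]'

```text
time: 6.05
ee_pos: [0.5459, 0.061, 0.0794]
tcp_rot: [175.5, 0.0, 15.7]
wrist_force: [0.1, 4.1, -0.9]
opening: 0.029
grasp_force: 60.9
```

```bash
cat > s.py <<'E'
from h import *
o=get_obs();y=np.radians(15.7);R=np.array([[np.cos(y),np.sin(y),0],[-np.sin(y),np.cos(y),0],[0,0,1]])
print(o['time'],(R@(o['ee_pos']-[.549,.0565,0])).round(4),'F',(R@o['wrist_force']).round(1),'M',(R@o['torque']).round(2),o['grasp_force'].round(0),o['tcp_rot'].round(1))
E
python3 s.py
```

```text
Traceback (most recent call last):
  File "s.py", line 3, in <module>
    print(o['time'],(R@(o['ee_pos']-[.549,.0565,0])).round(4),'F',(R@o['wrist_force']).round(1),'M',(R@o['torque']).round(2),o['grasp_force'].round(0),o['tcp_rot'].round(1))
                                                                                                                             ^^^^^^^^^^^^^^^^^^^^^^
AttributeError: 'float' object has no attribute 'round'
```

>>> servo_tool --moves '[[[-1.5,0,0],[0,-0.0014,-0.001],0],[[0,0,0],[0,0,-0.0005],0],[[0,0,0],[0,0,0],0]]'

```text
time: 6.35
ee_pos: [0.5454, 0.0621, 0.0796]
tcp_rot: [174.0, 0.1, 15.7]
wrist_force: [1.8, 6.6, -9.7]
opening: 0.029
grasp_force: 60.5
```

```bash
sed -i "s/o\['grasp_force'\].round(0)/round(float(o['grasp_force']))/" s.py; python3 s.py
```

```text
6.35 [-0.002   0.0064  0.0796] F [ 3.5  5.9 -9.7] M [ 1.77 -0.81  0.05] 61 [1.74e+02 1.00e-01 1.57e+01]
```

>>> servo_tool --moves '[[[1.5,0,0],[0,0.0014,0],0],[[1.5,0,0],[0,0.0014,0],0],[[1.5,0,0],[0,0.0014,0],0],[[1.5,0,0],[0,0.0014,0],0],[[1.5,0,0],[0,0.0014,0],0],[[1.5,0,0],[0,0.0014,0],0],[[1.5,0,0],[0,0.0014,0],0],[[1.5,0,0],[0,0.0014,0],0],[[0,0,0],[0,0,0],0]]'

```text
time: 7.25
ee_pos: [0.5484, 0.0508, 0.0799]
tcp_rot: [-173.9, 0.1, 15.7]
wrist_force: [0.5, 6.5, -7.8]
opening: 0.0292
grasp_force: 60.5
```

```bash
python3 s.py
```

```text
7.25 [-0.0021 -0.0053  0.0799] F [ 2.2  6.1 -7.8] M [ 1.34 -0.76 -0.03] 61 [-1.739e+02  1.000e-01  1.570e+01]
```

>>> servo_tool --moves '[[[-2,0,0],[0,-0.0029,0],0],[[-2,0,0],[0,-0.0019,0],0],[[-2,0,0],[0,-0.0019,-0.0005],0],[[-2,0,0],[0,-0.0019,0],0],[[-2,0,0],[0,-0.0019,0],0],[[-2,0,0],[0,-0.0019,0],0],[[0,0,0],[0,0,0],0]]'

```text
time: 7.95
ee_pos: [0.5452, 0.0622, 0.0807]
tcp_rot: [173.8, 0.1, 15.7]
wrist_force: [4.3, -3.2, -13.0]
opening: 0.0291
grasp_force: 60.6
```

```bash
python3 s.py
```

```text
7.95 [-0.0022  0.0065  0.0807] F [  3.3  -4.3 -13. ] M [-0.81 -0.84  0.09] 61 [1.738e+02 1.000e-01 1.570e+01]
```

>>> servo_tool --moves '[[[2,0,0],[0,0.0019,0],0],[[2,0,0],[0,0.0019,0],0],[[2,0,0],[0,0.0019,-0.0005],0],[[2,0,0],[0,0.0019,0],0],[[2,0,0],[0,0.0019,0],0],[[2,0,0],[0,0.0019,0],0],[[0,0,0],[0,0,0],0]]'

```text
time: 8.65
ee_pos: [0.5483, 0.051, 0.0816]
tcp_rot: [-173.9, 0.1, 15.6]
wrist_force: [1.4, 3.3, -11.8]
opening: 0.0293
grasp_force: 61.0
```

```bash
python3 s.py; python3 - <<'E'
from h import *
im,d=camera("side")
cv2.imwrite("pics/s1.png",cv2.resize(im[200:350,220:420,::-1],(800,600),interpolation=2))
E
```

```text
8.65 [-0.0021 -0.0051  0.0816] F [  2.3   2.8 -11.8] M [ 0.21 -0.62 -0.05] 61 [-1.739e+02  1.000e-01  1.560e+01]
```

View pics/s1.png

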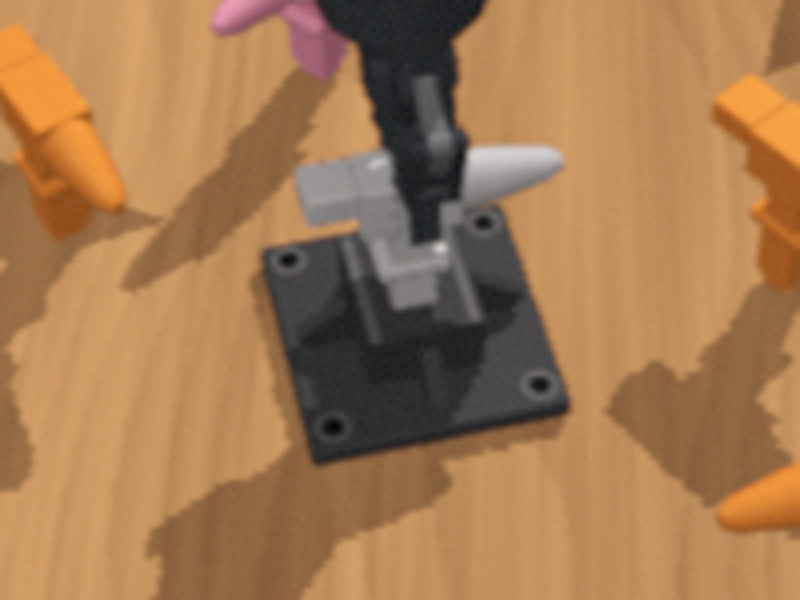

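The stake (crop (410,200)) leans in the socket, the holder is flat, and it's rising about 1 mm per swing. I'll continue.

>>> servo_tool --moves '[[[-2,0,0],[0,-0.0019,0],0],[[-2,0,0],[0,-0.0019,0],0],[[-2,0,0],[0,-0.0019,-0.0004],0],[[-2,0,0],[0,-0.0019,0],0],[[-2,0,0],[0,-0.0019,0],0],[[-2,0,0],[0,-0.0019,0],0],[[2,0,0],[0,0.0019,0],0],[[2,0,0],[0,0.0019,0],0],[[2,0,0],[0,0.0019,-0.0004],0],[[2,0,0],[0,0.0019,0],0],[[2,0,0],[0,0.0019,0],0],[[2,0,0],[0,0.0019,0],0]]'

```text
time: 9.9
ee_pos: [0.5483, 0.0515, 0.0835]
tcp_rot: [-174.0, 0.0, 15.7]
wrist_force: [2.1, 0.4, -11.1]
opening: 0.0289
grasp_force: 61.5
```

```bash
python3 s.py
```

```text
9.9 [-0.002  -0.0046  0.0835] F [  2.1  -0.2 -11.1] M [-0.47 -0.4  -0.03] 62 [-174.     0.    15.7]
```

>>> servo_tool --moves '[[[-2,0,0],[0,-0.0019,0],0],[[-2,0,0],[0,-0.002,0],0],[[-2,0,0],[0,-0.0019,-0.0005],0],[[-2,0,0],[0,-0.002,0],0],[[-2,0,0],[0,-0.0019,0],0],[[-2,0,0],[0,-0.002,0],0],[[2,0,0],[0,0.0019,0],0],[[2,0,0],[0,0.002,0],0],[[2,0,0],[0,0.0019,-0.0005],0],[[2,0,0],[0,0.002,0],0],[[2,0,0],[0,0.0019,0],0],[[2,0,0],[0,0.002,0],0]]'

```text
time: 11.1
ee_pos: [0.5483, 0.0516, 0.085]
tcp_rot: [-174.0, 0.0, 15.7]
wrist_force: [1.6, 0.9, -10.0]
opening: 0.0294
grasp_force: 61.8
```

```bash
python3 s.py
```

```text
11.1 [-0.002  -0.0046  0.085 ] F [  1.8   0.4 -10. ] M [-0.34 -0.34  0.02] 62 [-174.     0.    15.7]
```

>>> servo_tool --moves '[[[-2,0,0],[0,-0.002,0],0],[[-2,0,0],[0,-0.002,0],0],[[-2,0,0],[0,-0.002,-0.0006],0],[[-2,0,0],[0,-0.002,0],0],[[-2,0,0],[0,-0.002,0],0],[[-2,0,0],[0,-0.002,0],0],[[2,0,0],[0,0.002,0],0],[[2,0,0],[0,0.002,0],0],[[2,0,0],[0,0.002,-0.0006],0],[[2,0,0],[0,0.002,0],0],[[2,0,0],[0,0.002,0],0],[[2,0,0],[0,0.002,0],0]]'

```text
time: 12.3
ee_pos: [0.5483, 0.0516, 0.0865]
tcp_rot: [-174.0, 0.0, 15.7]
wrist_force: [1.5, 1.8, -10.8]
opening: 0.0291
grasp_force: 61.9
```

```bash
python3 s.py
```

```text
12.3 [-0.002  -0.0045  0.0865] F [  1.9   1.3 -10.8] M [-0.36 -0.48 -0.  ] 62 [-174.     0.    15.7]
```

>>> servo_tool --moves '[[[-2,0,0],[0,-0.0021,0],0],[[-2,0,0],[0,-0.0021,0],0],[[-2,0,0],[0,-0.0021,-0.0006],0],[[-2,0,0],[0,-0.0021,0],0],[[-2,0,0],[0,-0.0021,0],0],[[-2,0,0],[0,-0.0021,0],0],[[2,0,0],[0,0.0021,0],0],[[2,0,0],[0,0.0021,0],0],[[2,0,0],[0,0.0021,-0.0006],0],[[2,0,0],[0,0.0021,0],0],[[2,0,0],[0,0.0021,0],0],[[2,0,0],[0,0.0021,0],0]]'

```text
time: 13.5
ee_pos: [0.5483, 0.0517, 0.0882]
tcp_rot: [-174.0, 0.0, 15.7]
wrist_force: [1.4, 2.0, -9.4]
opening: 0.0291
grasp_force: 62.1
```

```bash
python3 s.py
```

```text
13.5 [-0.002  -0.0044  0.0882] F [ 1.9  1.5 -9.4] M [-0.2  -0.44 -0.05] 62 [-174.     0.    15.7]
```

>>> servo_tool --moves '[[[-2,0,0],[0,-0.0021,0],0],[[-2,0,0],[0,-0.0021,0],0],[[-2,0,0],[0,-0.0021,-0.0006],0],[[-2,0,0],[0,-0.0021,0],0],[[-2,0,0],[0,-0.0021,0],0],[[-2,0,0],[0,-0.0021,0],0],[[2,0,0],[0,0.0021,0],0],[[2,0,0],[0,0.0021,0],0],[[2,0,0],[0,0.0021,-0.0006],0],[[2,0,0],[0,0.0021,0],0],[[2,0,0],[0,0.0021,0],0],[[2,0,0],[0,0.0021,0],0]]'

```text
time: 14.7
ee_pos: [0.5482, 0.0517, 0.0901]
tcp_rot: [-174.0, 0.0, 15.7]
wrist_force: [-1.5, -0.2, -3.2]
opening: 0.0291
grasp_force: 63.0
```

```bash
python3 s.py
```

```text
14.7 [-0.002  -0.0044  0.0901] F [-1.5  0.2 -3.2] M [-0.01  0.35 -0.01] 63 [-174.     0.    15.7]
```

The pull has dropped, so the grip is nearly off. One more swing with more lift, ending upright.

>>> servo_tool --moves '[[[-2,0,0],[0,-0.0022,-0.0004],0],[[-2,0,0],[0,-0.0022,-0.0004],0],[[-2,0,0],[0,-0.0022,-0.0004],0],[[-2,0,0],[0,-0.0022,0],0],[[-2,0,0],[0,-0.0022,0],0],[[2,0,0],[0,0.0022,0],0],[[2,0,0],[0,0.0022,0],0],[[0,0,0],[0,0,-0.0003],0],[[0,0,0],[0,0,0],0]]'

```text
time: 15.6
ee_pos: [0.5467, 0.0578, 0.0924]
tcp_rot: [179.9, 0.0, 15.6]
wrist_force: [1.3, -0.1, -6.1]
opening: 0.0292
grasp_force: 62.8
```

```bash
python3 s.py
```

```text
15.6 [-0.0019  0.0019  0.0924] F [ 1.2 -0.5 -6.1] M [ 0.02 -0.01 -0.02] 63 [179.9   0.   15.6]
```

>>> servo_tool --moves '[[[0,0,0],[0,0,-0.001],0],[[0,0,0],[0,0,-0.001],0],[[0,0,0],[0,0,0],0]]'

```text
time: 15.9
ee_pos: [0.5468, 0.0582, 0.0946]
tcp_rot: [180.0, -0.0, 15.7]
wrist_force: [0.1, -0.2, -6.4]
opening: 0.0292
grasp_force: 62.8
```

```bash
python3 s.py
```

```text
15.9 [-0.0016  0.0023  0.0946] F [ 0.  -0.2 -6.4] M [ 0.02 -0.06 -0.05] 63 [180.   -0.   15.7]
```

The stake is free; only its weight is on the wrist. I'll lift it straight out by about 36 mm.

>>> servo_tool --moves '[[[0,0,0],[0,0,-0.003],0],[[0,0,0],[0,0,-0.003],0],[[0,0,0],[0,0,-0.004],0],[[0,0,0],[0,0,-0.004],0],[[0,0,0],[0,0,-0.004],0],[[0,0,0],[0,0,-0.004],0],[[0,0,0],[0,0,-0.004],0],[[0,0,0],[0,0,-0.004],0],[[0,0,0],[0,0,-0.004],0],[[0,0,0],[0,0,-0.002],0],[[0,0,0],[0,0,0],0],[[0,0,0],[0,0,0],0]]'

```text
time: 17.1
ee_pos: [0.5467, 0.0581, 0.1302]
tcp_rot: [-180.0, 0.0, 15.7]
wrist_force: [-0.4, -0.2, -6.7]
opening: 0.0293
grasp_force: 62.8
```

```bash
python3 s.py; python3 - <<'E'
from h import *
im,d=camera("side")
for n in ["socket","holder","stake"]:
    for r in mark_of(n,"side")[:3]: print(n,round(r["score"],2),w(r["xyz"],"side").round(3))
cv2.imwrite("pics/s2.png",cv2.resize(im[170:350,200:440,::-1],(800,600),interpolation=2))
E
```

```text
17.1 [-0.0017  0.0021  0.1302] F [-0.4 -0.1 -6.7] M [-0.02  0.01  0.03] 63 [-180.     0.    15.7]
socket 0.65 [0.551 0.06  0.045]
socket 0.56 [ 0.553  0.35  -0.003]
holder 0.65 [0.548 0.063 0.004]
stake 0.97 [ 0.726 -0.007  0.001]
stake 0.92 [ 0.354  0.191 -0.002]
stake 0.77 [ 0.614 -0.125 -0.005]
```

View pics/s2.png

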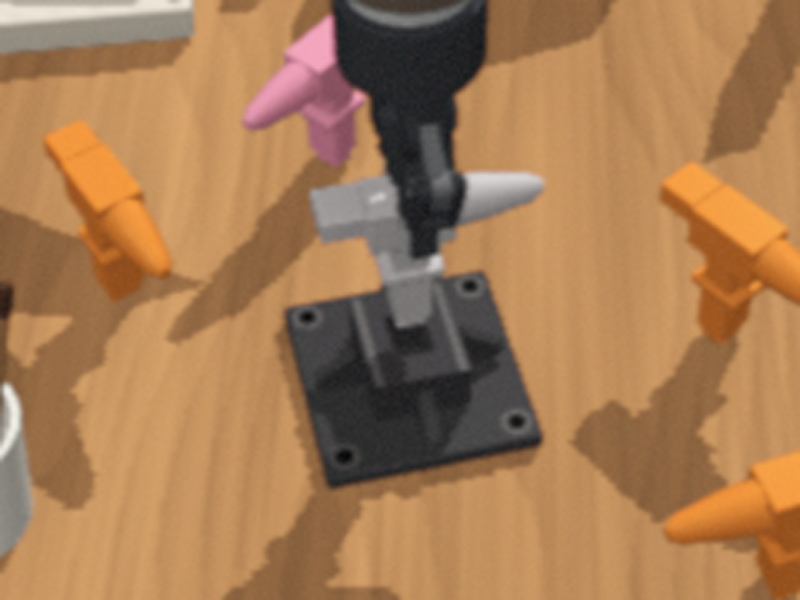

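The tang foot at (408,325) is clear above the socket mouth by about 19 mm. The holder is flat and in place, and the stake is upright. Handing in.

```bash
python3 -c "
from workcell import *
print(job_done())"
```

```text
the job is handed in; nothing more can be done
None
```

The stake came free after about six swings and is held upright, its tang foot about 19 mm above the socket, with the holder flat and in place; the job is handed in, but no verdict came back.

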